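# Shut, latch and start the plate shaker

### The job

Get the plate shaker running: swing its lid fully shut, then turn the steel turnbutton on its front ledge all the way across so that it holds the lid down. Then start the shaker with the flat paddle lever: push the lever fully over to the left (seen from the robot), towards the shaker, hold it there for at least a second and let it spring back to the middle. Do not push the paddle the other way, and leave the ball-topped lever and the other things on the bench as they are.

Things in the scene. Friction and masses are not known exactly. Their poses are not given: they have to be found in the camera images.
- shaker: White plate shaker fixed to the bench, 300 (x) by 260 (y) mm, with a 22 mm grey rim around a white multi-well plate; its front ledge, 90 mm above the bench, faces the robot (its own -x). Origin: centre of its underside on the bench. Its x axis points from the ledge to the lid's hinge, y to the left, z up.
- lid (a joint): Lid angle (rad): 0 = fully shut, grows as its front edge rises; starts part open (0.55 to 0.9). The lid is a grey frame with a clear window, 210 mm from hinge to front edge, 230 mm wide, 8 mm thick. Its friction hinge, along the shaker's y axis at the lid's mid-thickness, lies 125 mm behind the shaker's origin and 116 mm above the bench; it holds the lid at any angle. A few newtons on top near the front edge close it onto its stop.
- lid_front (a point): Middle of the lid's front edge, on its top face: 210 mm from the hinge axis. With the lid shut it is 120 mm above the bench, 85 mm before the shaker's origin.
- turnbutton (a joint): Angle of the turnbutton (rad): 0 = bar along the shaker's y axis, clear of the lid (starts 0 to 0.2); grows as it turns anticlockwise seen from above, to a stop at 1.57, where the bar lies along the shaker's x axis with one half reaching 30 mm over the shut lid's front edge. It turns with light friction (about 0.1 N m) and stays where it is left. The lid must be shut before it is turned.
- turnbutton_pivot (a point): On the turnbutton's vertical pivot at the bar's top face, 140 mm above the bench, 115 mm before the shaker's origin and 30 mm before the shut lid's front edge. The bar is plain steel, 120 mm long, 18 mm wide and 18 mm high (122 to 140 mm above the bench), pivoted at its middle; an 8 mm radius, 4 mm high cap sits on the pivot.
- paddle_pod: White control pod fixed to the bench, 160 (x) by 130 (y) by 50 mm high (56 mm at the lever's base plate), with the paddle lever at its middle. Origin: centre of its underside; its x axis points away from the robot, y to the left, z up. A clear splash hood covers the lever. The two pods may stand in either order.
- paddle_hood (a point): Middle of the hood's front (robot-side) edge, underside, 255 mm above the bench, 30 mm before the lever. The hood is a clear level plate, 70 (x) by 130 (y) by 4 mm, edged with aluminium bars (lowest at 253 mm) that run back to two 10 mm posts, 68 mm behind the lever and 57 mm to each side; front and sides are open. No room for a vertical gripper: reach in from the robot's side, tilted about 45 degrees.
- paddle_lever (a joint): Tilt of the paddle lever (rad) about the pod's x axis: 0 = upright, positive = tilted to the left (the pod's +y), stops at +0.5 and -0.5. A spring (0.8 N m/rad, about 6 N near the tip at the stop) returns it to 0 within half a second once let go.
- paddle_tip (a point): Top middle of the paddle lever, 141 mm above the bench when upright, 85 mm above its tilt axis (56 mm above the bench). The black paddle is a flat plate 42 mm wide (the pod's x), 10 mm thick (y) and 60 mm high, on a 12 mm stem.
- ball_pod: The other control pod, with the same housing and hood as the paddle pod but a lever with a 34 mm ball on top. It runs another machine: leave its lever alone.
- ball_lever (a joint): Tilt of the ball-topped lever (rad), 0 = upright, positive to the left; it must stay upright.
- media_bottle: Loose glass bottle with blue cap, 70 mm diameter, 170 mm high, on the left between robot and shaker; origin at the centre of its underside.
- wash_bottle: Loose white bottle with grey cap, 66 mm diameter, 160 mm high, behind the pods on the right; origin at the centre of its underside.
- culture_flask: Loose clear flask lying flat, 140 mm long with its orange cap, 75 mm wide, 32 mm high, between robot and shaker; origin under the middle of its flat body.
- tip_box: Loose grey box with clear cover, 85 by 120 by 66 mm high, between robot and pods; origin at the centre of its underside.
- dish_stack: Loose stack of clear round dishes, 92 mm diameter, 36 mm high, between robot and pods; origin at the centre of its underside.
- tube_rack: Loose white rack of capped tubes, 200 by 85 mm, 104 mm high, left of the shaker; origin at the centre of its underside.
There are look-alikes about, which are no part of the job. What is shaped like the tip_box but purple is not meant. What is shaped like the wash_bottle but purple is not meant.

How it is judged:
On the way, in this order (a step that is already met when the one before it is completed fails the run):
1. the lid is fully shut (under 0.04 rad) (value of joint lid below 0.04 rad), for 0.2 s.
2. the turnbutton is turned across the shut lid (over 1.35 rad) (value of joint lid below 0.04 rad and value of joint turnbutton above 1.35 rad), for 0.2 s.
3. the paddle lever is held over to the left (over 0.38 rad) for 0.8 s (value of joint paddle_lever above 0.38 rad), for 0.8 s.
At the end, for the whole second after the job is handed in: The lid is shut (under 0.04 rad), the turnbutton lies across it (over 1.35 rad), both levers stand upright (within 0.05 rad), and the loose things stand within 30 mm of where they were, upright within 0.2 rad (all of step 2 and value of joint paddle_lever between -0.05 and 0.05 rad and value of joint ball_lever between -0.05 and 0.05 rad and distance of each of media_bottle, wash_bottle, culture_flask, tip_box, dish_stack, tube_rack from where it was at the start of the episode below 0.03 m and angle between each of media_bottle, wash_bottle, culture_flask, tip_box, dish_stack, tube_rack's own z axis and vertical below 0.2 rad); the robot touches nothing.
It fails at once if the turnbutton is turned (over 0.6 rad) while the lid is not shut (over 0.1 rad) (value of joint turnbutton above 0.6 rad and value of joint lid above 0.1 rad).
It fails at once if the paddle lever is pushed over (over 0.2 rad) before the turnbutton is across (under 1.3 rad) (value of joint paddle_lever above 0.2 rad and value of joint turnbutton below 1.3 rad).
It fails at once if the paddle lever is pushed the other way (past -0.2 rad) (value of joint paddle_lever below -0.2 rad).
It fails at once if the ball-topped lever is tilted (over 0.2 rad) (value of joint ball_lever above 0.2 rad or value of joint ball_lever below -0.2 rad).
It fails at once if a loose thing on the bench is moved (over 30 mm) or knocked over (distance of any of media_bottle, wash_bottle, culture_flask, tip_box, dish_stack, tube_rack from where it was at the start of the episode above 0.03 m or angle between any of media_bottle, wash_bottle, culture_flask, tip_box, dish_stack, tube_rack's own z axis and vertical above 0.4 rad).
It also fails if it takes over 67 s, if anything falls off the work surface, if the arm or the gripper's body presses on something with over 40 N, if the wrist force passes 120 N, or if a joint passes its speed limit or range.

### The arm

A 6-joint arm with a two-finger parallel gripper is mounted at the origin on the work surface. World frame = base frame: x ahead of the robot, y to its left, z up, the work surface at z = 0. Lengths are in m, angles in rad, forces in N, time in s.
With the tool pointing down it reaches from about 0.35 to 0.8 m from the base axis. Payload 7.3 kg.
Tool frame: the origin (TCP) lies at the very end of the fingers, on their centre line; the grasp point (between the pads) lies 19 mm behind it; z points along the fingers, y is the direction in which the jaws open and shut (so a half turn about z gives the same grasp; the last joint's range is limited). The gripper opens to 85 mm and grips with 20 to 120 N. Pads are 22 mm wide; open, the fingers measure 114 mm over their backs; the gripper's body (76 mm by 85 mm) begins 54 mm behind the grasp point. The pads swing forward as they close: fully open they stand 13 mm farther back than shut.
Start: joints at [0.967, 0.342, 1.524, -0, 1.275, -0.146], TCP at [0.232, 0.471, 0.231] pointing down, gripper open.
Joint ranges: [-2.53, 2.53], [-0.77, 2.02], [0.04, 2.7], [-1, 4.14], [0.28, 2.66], [-3.11, 3.11]. Speed limits (rad/s): [2.57, 2.57, 3.14, 3.14, 3.14, 3.14].

### API

Orientations are given as a unit quaternion [w, x, y, z].
In Python, from workcell import monitor, imaging, order gives the robot as it stands.
- The arm moves only by the tool carry_out, never from a script. Its argument "moves" is a list that holds one entry, the list of rows, each a list of 7 numbers: the turn, a rotation vector about the tool's x, y, z in units of 5 degrees (1.0 is 5 degrees), then the shift along the tool's x, y, z in units of 40 mm (1.0 is 40 mm), then the gripper command: -1 is fully open, 1 is shut, values between are in proportion. A call has exactly 8 rows; each row is the pose to reach, as a shift and turn from the pose commanded when the call began, along the tool's axes at that moment; what a row does not reach only later rows make up. A row lasts 1/12 s, in which the tool goes at most 41.7 mm and 7.16 degrees, less where a joint would pass 70% of its speed; a pose out of reach is approached as far as the arm can. A call with a gripper value outside its range is refused whole. The fingers move at their own pace and stop on an object; the grip force is fixed at half the most. Time passes only in rows, so rows that repeat a pose let the fingers close, or fill a call up. It gives the time, the measured TCP pose, the force and the opening at its end, in the units of the state.
- monitor.get_state(): the state, without advancing time (a new reading comes with each control period).
- imaging.grab_frame(name): name is "scene" or "top" or "wrist"; returns the picture (400x640x3 uint8, red, green, blue); there is no depth.
- imaging.calibration(name): a dict with "mtx" (3x3 intrinsics, pixels), "T" (4x4, takes a point from camera to world coordinates). Camera axes: x right, y down, z forward; pixel columns grow to the right and rows downward; lengths in m; the calibration is good to about 2 mm. The wrist camera is an equidistant fisheye: a pixel r from the principal point sees the ray r / f radians off the axis. A picture is of the moment at which its call begins: read the wrist's pose just before it. calibration takes no time and is no camera call; for the wrist camera it gives the pose at the moment of the call.
- order.job_done(): hands the job in, once; it reports no verdict.
The state is a dict: "t": time; "joints": joint angles; "qvel": joint speeds; "tau": joint torques, N m; "tcp_pos": TCP position; "tool_rot": TCP orientation; "contact_force": force on the tool from outside, world axes, zero at the start; "moment": the same for the moment, N m; "width": opening from 0.0 (shut) to 1.0 (fully open).
Only numpy, scipy, OpenCV 4.12 (cv2) and the standard library are available. Lean on these libraries where they do the work, as an engineer would, in place of code of your own. Each camera call takes 0.05 s, during which the arm holds its last target. There are 200 camera calls.

## Working session

There is one attempt and no reset: what is moved stays moved. The work goes in short steps, Python scripts to look and compute and a tool call to move; the robot and the scene stay as the last step left them, time stands still between calls to the robot, and variables do not carry over. Pictures are saved under pics/ and viewed, about 8 in all and at most 12, crops included, and the job is handed in when it is done.

Besides the shell and the picture viewer there is one more tool, called after "Emit:" as a command line: name --argument value ..., lists and objects as JSON in quotes. carry_out: Moves the arm, as the interface text tells. Its arguments: {"type":"object","properties":{"moves":{"type":"array"}},"required":["moves"]}

```bash
ls; mkdir -p pics; python3 - <<'E'
from workcell import monitor, imaging
import cv2, numpy as np
print(monitor.get_state())
for n in ("scene","top"):
    im=imaging.grab_frame(n); c=imaging.calibration(n); print(n,np.round(c["mtx"],1).tolist(),np.round(c["T"],4).tolist())
    cv2.imwrite(f"pics/{n}0.png",im[:,:,::-1])
print(imaging.calibration("wrist"))
E
```

```text
pics
{'t': 0.0, 'joints': array([ 9.66994309e-01,  3.42722627e-01,  1.52503014e+00,  1.71845202e-05,
        1.27536242e+00, -1.45985142e-01]), 'qvel': array([-0.00049187,  0.00151012, -0.00021104, -0.00027106,  0.00045025,
       -0.00074758]), 'tau': array([-1.70396735e-03, -4.33697319e+01, -2.46003002e+01, -2.58248701e-04,
        8.02244525e-03, -5.29870863e-05]), 'tcp_pos': array([0.23178707, 0.47062248, 0.23062141]), 'tool_rot': array([-2.86403172e-04,  2.26916948e-01,  9.73913815e-01, -7.05385272e-04]), 'contact_force': array([ 1.07068462, -0.1358166 ,  0.47770509]), 'moment': array([-0.05008253, -0.01911008,  0.04433694]), 'width': 1.0003255930280528}
scene [[392.4, 0.0, 314.1], [0.0, 392.4, 202.0], [0.0, 0.0, 1.0]] [[0.8873, 0.3484, -0.302, 0.8815], [0.4611, -0.6709, 0.5807, -0.6434], [-0.0003, -0.6545, -0.756, 1.05], [0.0, 0.0, 0.0, 1.0]]
top [[439.3, 0.0, 317.3], [0.0, 439.3, 199.3], [0.0, 0.0, 1.0]] [[0.0136, -0.9937, 0.1112, 0.3674], [-0.9999, -0.013, 0.006, 0.0246], [-0.0045, -0.1113, -0.9938, 1.8203], [0.0, 0.0, 0.0, 1.0]]
{'mtx': array([[309.70691629,   0.        , 324.17039432],
       [  0.        , 309.70691629, 193.74776036],
       [  0.        ,   0.        ,   1.        ]]), 'T': array([[ 0.44132976,  0.84933184,  0.28959191,  0.15762963],
       [ 0.89734382, -0.41719349, -0.14395713,  0.50730628],
       [-0.00145151,  0.32339608, -0.94626258,  0.37373371],
       [ 0.        ,  0.        ,  0.        ,  1.        ]])}
```

View pics/scene0.png

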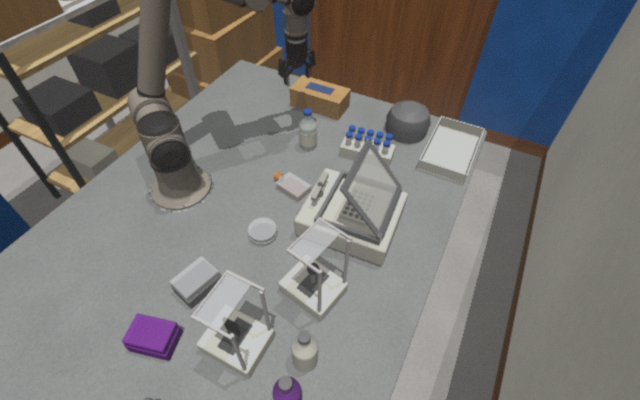

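```bash
python3 -c "
import cv2
a=cv2.imread('pics/top0.png');cv2.imwrite('pics/top0c.png',cv2.resize(a[20:320,130:530],None,fx=2,fy=2,interpolation=cv2.INTER_CUBIC))"
```

```text
(no output)
```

View pics/top0c.png

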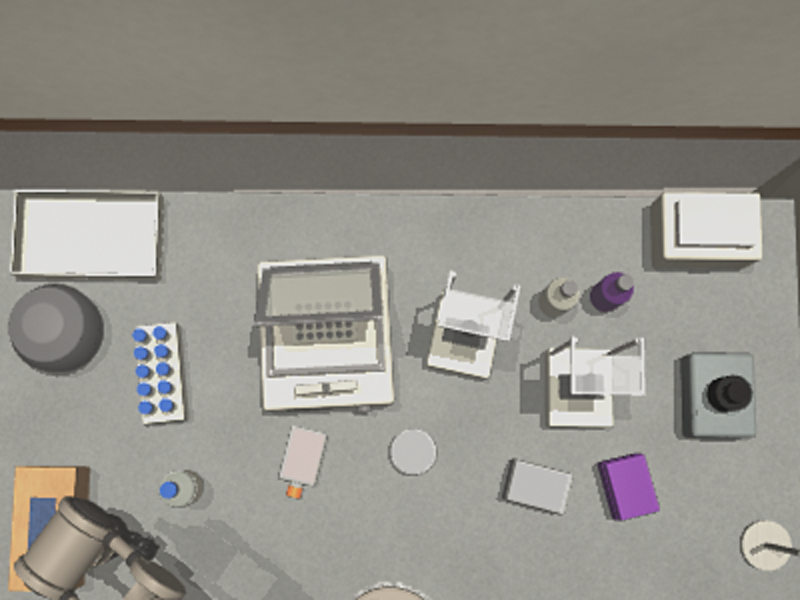

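The top view shows the shaker at crop (326,333), turnbutton at (326,388), and pods at about (465,330) and (585,385). Which pod carries the paddle needs a crop of the scene view.

```bash
cat > h.py <<'E'
import numpy as np, cv2
from workcell import monitor, imaging
from scipy.spatial.transform import Rotation as R
def onplane(n,uv,z):
    c=imaging.calibration(n);K,T=c["mtx"],c["T"]
    d=T[:3,:3]@np.array([(uv[0]-K[0,2])/K[0,0],(uv[1]-K[1,2])/K[1,1],1]);o=T[:3,3]
    return o+d*(z-o[2])/d[2]
def proj(n,p):
    c=imaging.calibration(n);T=np.linalg.inv(c["T"]);q=T[:3,:3]@np.asarray(p)+T[:3,3];q=c["mtx"]@q
    return q[:2]/q[2]
def pose():
    s=monitor.get_state();w=s["tool_rot"]
    return s,R.from_quat([w[1],w[2],w[3],w[0]])
E
python3 - <<'E'
from h import *
a=cv2.imread('pics/scene0.png')
cv2.imwrite('pics/s_c.png',cv2.resize(a[160:375,185:410],None,fx=3.5,fy=2.75*1.0,interpolation=cv2.INTER_CUBIC) if 0 else cv2.resize(a[160:375,185:410],None,fx=2.75,fy=2.75,interpolation=cv2.INTER_CUBIC))
b=cv2.imread('pics/top0.png')
cv2.imwrite('pics/t_c.png',cv2.resize(b[145:245,250:460],None,fx=3.8,fy=3.8,interpolation=cv2.INTER_CUBIC))
def c(x,y,z): return np.round(onplane("top",(x/2+130,y/2+20),z),3)
print("ledge corners",c(263,409,.09),c(394,402,.09)," back",c(257,262,.09),c(385,256,.09))
print("pivot",c(326,388,.144),"bar ends",c(295,391,.14),c(357,386,.14))
print("podL front corners",c(428,367,.05),c(491,377,.05))
print("podR front corners",c(549,428,.05),c(611,427,.05))
print("hoodL front",c(438,329,.257),c(512,339,.257)); print("hoodR",c(571,394,.257),c(643,394,.257))
E
```

```text
ledge corners [0.458 0.254 0.09 ] [ 0.476 -0.004  0.09 ]  back [0.753 0.274 0.09 ] [0.769 0.017 0.09 ]
pivot [0.497 0.127 0.144] bar ends [0.491 0.187 0.14 ] [0.502 0.068 0.14 ]
podL front corners [ 0.55  -0.073  0.05 ] [ 0.531 -0.2    0.05 ]
podR front corners [ 0.43  -0.317  0.05 ] [ 0.434 -0.441  0.05 ]
hoodL front [ 0.597 -0.079  0.257] [ 0.581 -0.212  0.257]
hoodR [ 0.484 -0.316  0.257] [ 0.485 -0.444  0.257]
```

View pics/s_c.png

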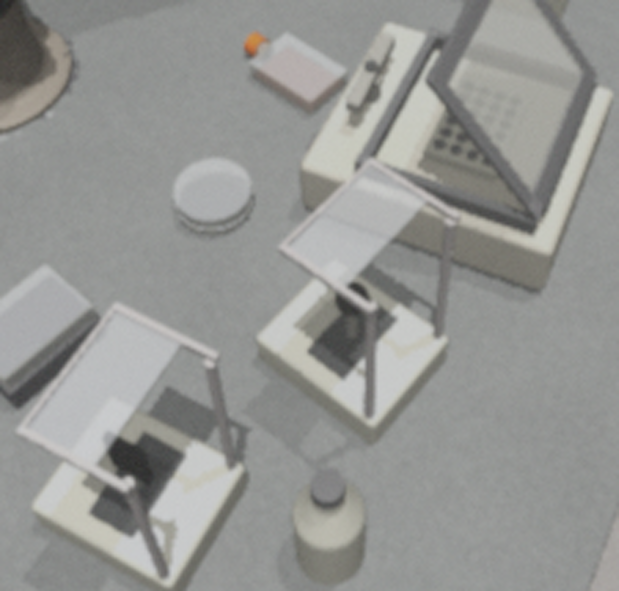

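View pics/t_c.png

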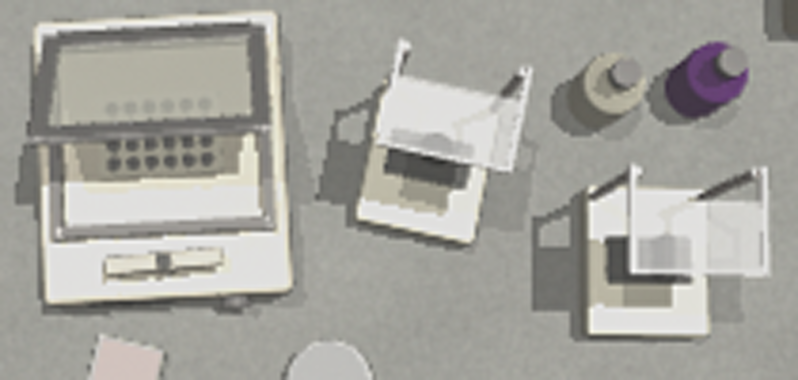

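Identification: the scene-crop lever at (350,300), full-picture (312,268), has a round top, so that pod is the ball pod. The lever at (130,460), full-picture (232,327), is flat and black, so it is the paddle (the pod farther right, y≈-0.38). I'll confirm this up close with the wrist camera. The measured bar length, shaker size and pod width all match what was given.

```bash
cat >> h.py <<'E'
YAW=0.067; SH=np.array([0.613,0.135,0]); 
def sh(x,y,z): c,s=np.cos(YAW),np.sin(YAW); return SH+np.array([c*x-s*y,s*x+c*y,z])
def down(yaw,tilt=0):  # tool x toward robot, jaws along y; tilt leans z forward
    t=tilt; B=np.array([[-np.cos(t),0,np.sin(t)],[0,1,0],[-np.sin(t),0,-np.cos(t)]])
    return R.from_euler('z',yaw)*R.from_matrix(B)
def plan(wps):  # [(pos,Rot)] -> row values from the present pose
    s,r=pose(); 
    for p,q in wps:
        print(np.round(np.r_[(r.inv()*q).as_rotvec(degrees=True)/5, r.inv().apply(p-s["tcp_pos"])/.04],2).tolist())
E
python3 - <<'E'
from h import *
o=imaging.calibration("top")["T"][:3,3]; best=[]
for th in np.linspace(.4,1.1,71):
    # top face front edge mid: radius .21, 4mm above mid-plane
    p=sh(.125-.21*np.cos(th)+.004*np.sin(th)*1, 0, .116+.21*np.sin(th)+.004*np.cos(th))
    best.append((abs(proj("top",p)[1]-179.5),th,p))
b=min(best,key=lambda a:a[0]);print(b)
print(proj("top",sh(-.085,0,.12)))
plan([(np.array([.38,.33,.33]),down(.067)),(sh(-.05,0,.33),down(.067))])
E
```

```text
(np.float64(0.002496331182697986), np.float64(0.89), array([0.60894089, 0.13472763, 0.28170272]))
[292.9356346  206.54535844]
[-0.02, -0.01, -6.01, -4.88, -1.52, -2.48]
[-0.02, -0.01, -6.01, -11.17, -3.94, -2.48]
```

Emit:
carry_out --moves '[[[0,0,-1.4,-1.2,-0.4,-1.2,1],[0,0,-2.8,-2.4,-0.8,-2.4,1],[0,0,-4.2,-3.4,-1.2,-2.7,1],[0,0,-5.6,-4.4,-1.5,-2.7,1],[0,0,-6,-5.4,-1.9,-2.7,1],[0,0,-6,-6.4,-2.2,-2.7,1],[0,0,-6,-7.4,-2.6,-2.7,1],[0,0,-6,-8.4,-2.9,-2.7,1]]]'

```text
t: 0.77
tcp_pos: [0.4404, 0.2592, 0.3374]
tool_rot: [0.0, -0.033, 0.999, 0.0]
contact_force: [0.8, 0.6, 1.1]
width: -0.001
```

```bash
python3 - <<'E'
from h import *
plan([(sh(.125-.185*np.cos(t),0,.12+.185*np.sin(t)+d),down(.067)) for t,d in ((.9,.07),(.9,.03),(.9,.01),(.6,.005),(.4,.003),(.2,.002),(.1,0),(0,-.002))])
im=imaging.grab_frame("wrist");cv2.imwrite("pics/w1.png",im[:,:,::-1]);print(pose()[0])
E
```

```text
[0.0, 0.0, -0.01, -4.35, -3.38, 0.06]
[0.0, 0.0, -0.01, -4.35, -3.38, 1.06]
[0.0, 0.0, -0.01, -4.35, -3.38, 1.56]
[0.0, 0.0, -0.01, -3.41, -3.38, 2.7]
[0.0, 0.0, -0.01, -2.96, -3.39, 3.56]
[0.0, 0.0, -0.01, -2.69, -3.39, 4.47]
[0.0, 0.0, -0.01, -2.62, -3.39, 4.97]
[0.0, 0.0, -0.01, -2.6, -3.39, 5.49]
{'t': 0.8167, 'joints': array([ 0.37148885,  0.25868928,  1.35275074, -0.00447596,  1.52871865,
       -1.25952533]), 'qvel': array([ 0.09157348, -0.00910091,  0.05051007,  0.02224826, -0.009284  ,
        0.17030741]), 'tau': array([  9.49516565, -46.94034576, -24.04312849,   2.36774124,
         1.27280127,   0.14749437]), 'tcp_pos': array([0.44550844, 0.25404815, 0.33687452]), 'tool_rot': array([ 0.00142422, -0.03019679,  0.99954121, -0.00186699]), 'contact_force': array([ 3.42864031, -4.6259435 ,  0.54486785]), 'moment': array([-0.13023174, -0.08235641, -0.01119984]), 'width': 0.0019557108594612936}
```

View pics/w1.png

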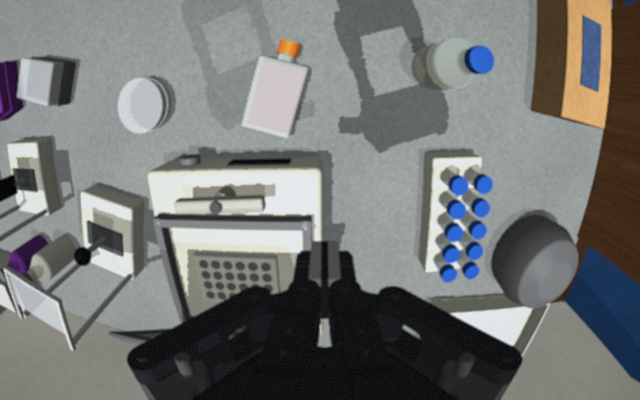

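The wrist view confirms it: the ball is on the nearer pod (82,256) and a flat black paddle is on the outer pod (8,187). Next I go above the lid and press it.

Emit:
carry_out --moves '[[[0,0,0,-0.8,-0.6,0,1],[0,0,0,-1.6,-1.2,0,1],[0,0,0,-2.4,-1.8,0,1],[0,0,0,-3.2,-2.4,0,1],[0,0,0,-3.8,-3,0,1],[0,0,0,-4.4,-3.4,0,1],[0,0,0,-4.4,-3.4,0.5,1],[0,0,0,-4.4,-3.4,1,1]]]'

```text
t: 1.48
tcp_pos: [0.6257, 0.1355, 0.296]
tool_rot: [0.001, -0.032, 1.0, 0.0]
contact_force: [-0.2, -0.0, -0.8]
width: 0.003
```

```bash
python3 - <<'E'
from h import *
print(pose()[0]["tcp_pos"])
plan([(sh(.125-.185*np.cos(t),0,.12+.185*np.sin(t)+d),down(.067)) for t,d in ((.9,.01),(.75,.005),(.6,.005),(.45,.003),(.3,.003),(.2,.002),(.1,.002),(0.04,0),(0,-.002))])
E
```

```text
[0.62566375 0.13546586 0.29601324]
[0.0, 0.01, -0.04, 0.07, 0.01, 0.53]
[0.0, 0.01, -0.04, 0.58, 0.01, 1.12]
[0.0, 0.01, -0.04, 1.01, 0.01, 1.66]
[0.0, 0.01, -0.04, 1.36, 0.0, 2.31]
[0.0, 0.01, -0.04, 1.61, 0.0, 2.96]
[0.0, 0.01, -0.04, 1.73, 0.0, 3.43]
[0.0, 0.01, -0.04, 1.8, 0.0, 3.89]
[0.0, 0.01, -0.04, 1.82, 0.0, 4.21]
[0.0, 0.01, -0.04, 1.82, 0.0, 4.45]
```

Descend along the lid's arc to a 2.5 mm gap first, then press slowly.

Emit:
carry_out --moves '[[[0,0,0,0.1,0,0.5,1],[0,0,0,0.6,0,1.1,1],[0,0,0,1.0,0,1.7,1],[0,0,0,1.35,0,2.3,1],[0,0,0,1.6,0,2.9,1],[0,0,0,1.7,0,3.4,1],[0,0,0,1.8,0,3.9,1],[0,0,0,1.8,0,4.2,1]]]'

```text
t: 2.15
tcp_pos: [0.5501, 0.1322, 0.1267]
tool_rot: [-0.002, -0.033, 0.999, -0.0]
contact_force: [-1.6, -0.0, 0.7]
width: -0.0
```

Emit:
carry_out --moves '[[[0,0,0,0,0,0.05,1],[0,0,0,0,0,0.1,1],[0,0,0,0,0,0.15,1],[0,0,0,0,0,0.2,1],[0,0,0,0,0,0.25,1],[0,0,0,0,0,0.25,1],[0,0,0,0,0,0.25,1],[0,0,0,0,0,0.25,1]]]'

```text
t: 2.82
tcp_pos: [0.5527, 0.1322, 0.12]
tool_rot: [0.001, -0.033, 0.999, 0.0]
contact_force: [-1.5, 0.2, 5.0]
width: 0.004
```

Emit:
carry_out --moves '[[[0,0,0,0,0,0.05,1],[0,0,0,0,0,0.1,1],[0,0,0,0,0,0.15,1],[0,0,0,0,0,0.15,1],[0,0,0,0,0,0.15,1],[0,0,0,0,0,0.15,1],[0,0,0,0,0,0.15,1],[0,0,0,0,0,0.15,1]]]'

```text
t: 3.48
tcp_pos: [0.5528, 0.1322, 0.1196]
tool_rot: [0.003, -0.033, 0.999, 0.0]
contact_force: [-16.3, -2.0, 44.3]
width: 0.001
```

```bash
python3 - <<'E'
from h import *
P=sh(-.115,0,0);X=sh(-.085+.1,0,0)-sh(-.085,0,0)
print(pose()[0]["tcp_pos"],pose()[0]["contact_force"])
q=down(.067)
plan([(sh(-.06,-.05,.19),q),(sh(-.16,-.05,.19),q),(sh(-.16,-.05,.127),q)])
E
```

```text
[0.55284005 0.13224457 0.11963929] [-16.2796907   -1.9972828   44.31635128]
[0.0, 0.06, -0.01, -0.02, -1.28, -1.76]
[0.0, 0.06, -0.01, 2.48, -1.28, -1.77]
[0.0, 0.06, -0.01, 2.49, -1.28, -0.2]
```

The lid is firmly on its stop at z=0.1196. Next I lift and go round to the front of the bar's right half.

Emit:
carry_out --moves '[[[0,0,0,0,0,-1,1],[0,0,0,0,0,-1.9,1],[0,0,0,0.8,-0.6,-1.9,1],[0,0,0,1.6,-1.2,-1.9,1],[0,0,0,2.5,-1.3,-1.9,1],[0,0,0,2.5,-1.3,-1.2,1],[0,0,0,2.5,-1.3,-0.6,1],[0,0,0,2.5,-1.3,-0.4,1]]]'

```text
t: 4.15
tcp_pos: [0.4541, 0.0733, 0.1272]
tool_rot: [-0.001, -0.033, 0.999, 0.0]
contact_force: [-0.0, -0.2, 0.2]
width: 0.002
```

```bash
python3 - <<'E'
from h import *
im=imaging.grab_frame("wrist");cv2.imwrite("pics/w2.png",im[:,:,::-1])
a=imaging.grab_frame("top");cv2.imwrite("pics/t2.png",cv2.resize(a[120:260,240:380],None,fx=4,fy=4,interpolation=cv2.INTER_CUBIC)[:,:,::-1])
s=pose()[0];print(s["tcp_pos"],s["contact_force"])
q=down(.067)
L=[sh(-.16,-.05,.127),sh(-.14,-.05,.127)]
for a in np.radians([-80,-65,-50,-35,-20,-10,0]):
    # arc finger centre: 46mm along the bar, 20..26 mm behind its centre line
    k=.022+.006*np.cos(a); L.append(sh(-.115+.046*np.cos(a)+k*np.sin(a), .046*np.sin(a)-k*np.cos(a), .127))
plan([(p,q) for p in L])
E
```

```text
[0.45517341 0.07357012 0.12810559] [ 0.21257593 -0.43323079 -0.11340072]
[0.0, -0.03, -0.01, -0.04, 0.02, 0.03]
[0.0, -0.03, -0.01, -0.54, 0.02, 0.03]
[0.0, -0.03, -0.01, -0.8, 0.04, 0.03]
[0.0, -0.03, -0.01, -1.09, -0.03, 0.02]
[0.0, -0.03, -0.01, -1.41, -0.03, 0.02]
[0.0, -0.03, -0.01, -1.72, 0.06, 0.02]
[0.0, -0.03, -0.01, -2.01, 0.23, 0.02]
[0.0, -0.03, -0.01, -2.18, 0.38, 0.02]
[0.0, -0.03, -0.01, -2.31, 0.57, 0.02]
```

View pics/w2.png

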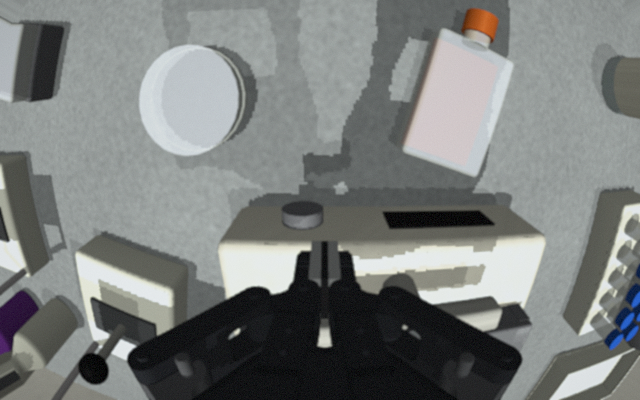

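The finger stands in front of the bar's right half; the bar's far end shows at (510,325). Start the push.

Emit:
carry_out --moves '[[[0,0,0,-0.3,0,0.02,1],[0,0,0,-0.54,0,0.02,1],[0,0,0,-0.8,0,0.02,1],[0,0,0,-1.1,-0.03,0.02,1],[0,0,0,-1.4,-0.03,0.02,1],[0,0,0,-1.7,0.06,0.02,1],[0,0,0,-2.0,0.23,0.02,1],[0,0,0,-2.2,0.4,0.02,1]]]'

```text
t: 4.92
tcp_pos: [0.5439, 0.0955, 0.1292]
tool_rot: [0.0, -0.033, 0.999, -0.0]
contact_force: [-3.3, -1.3, 1.3]
width: 0.0
```

Emit:
carry_out --moves '[[[0,0,0,-0.07,0.05,0,1],[0,0,0,-0.12,0.1,0,1],[0,0,0,-0.12,0.15,0,1],[0,0,0,-0.12,0.2,0,1],[0,0,0,-0.12,0.25,0,1],[0,0,0,-0.12,0.3,0,1],[0,0,0,-0.12,0.3,0,1],[0,0,0,-0.12,0.3,0,1]]]'

```text
t: 5.58
tcp_pos: [0.5465, 0.1077, 0.1284]
tool_rot: [0.0, -0.033, 0.999, 0.0]
contact_force: [1.6, -1.8, 0.3]
width: 0.0
```

```bash
python3 - <<'E'
from h import *
a=imaging.grab_frame("scene");cv2.imwrite("pics/s3.png",cv2.resize(a[150:270,270:420],None,fx=4,fy=4,interpolation=cv2.INTER_CUBIC)[:,:,::-1])
print(pose()[0]["tcp_pos"],pose()[0]["contact_force"])
E
```

```text
[0.5463417  0.10768417 0.1282848 ] [ 0.35319279 -0.81733588  0.25420206]
```

View pics/s3.png

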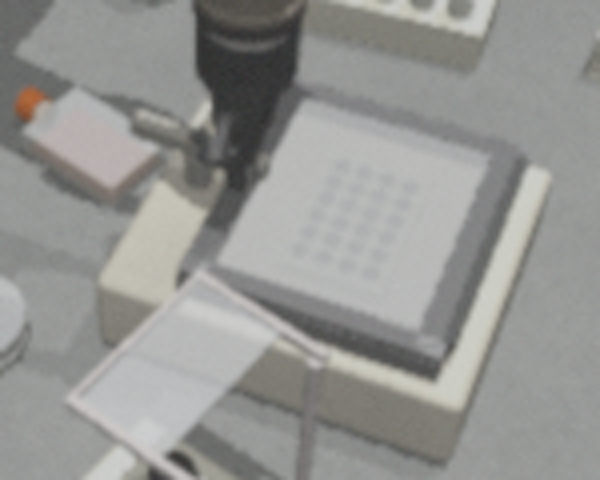

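The lid is shut and the bar is nearly across. Push it on to its stop.

Emit:
carry_out --moves '[[[0,0,0,0,0.05,0,1],[0,0,0,0,0.1,0,1],[0,0,0,0,0.14,0,1],[0,0,0,0,0.18,0,1],[0,0,0,0,0.2,0,1],[0,0,0,0,0.2,0,1],[0,0,0,0,0.2,0,1],[0,0,0,0,0.2,0,1]]]'

```text
t: 6.3
tcp_pos: [0.5465, 0.1112, 0.1283]
tool_rot: [-0.0, -0.033, 0.999, -0.004]
contact_force: [1.6, -20.1, 2.0]
width: -0.001
```

The bar is on its stop (20 N). Back off and plan the transit to the paddle.

Emit:
carry_out --moves '[[[0,0,0,0,-0.3,0,1],[0,0,0,0,-0.5,0,1],[0,0,0,0,-0.6,-1,1],[0,0,0,0,-0.6,-2,1],[0,0,0,0.6,-0.8,-3,1],[0,0,0,1.4,-1,-3.8,1],[0,0,0,2.2,-1.4,-4,1],[0,0,0,3,-2,-4,1]]]'

```text
t: 6.97
tcp_pos: [0.4323, 0.0297, 0.2911]
tool_rot: [0.003, -0.034, 0.999, 0.0]
contact_force: [-0.2, -0.5, 0.8]
width: 0.002
```

```bash
python3 - <<'E'
from h import *
a=imaging.grab_frame("scene");cv2.imwrite("pics/s4.png",np.hstack([cv2.resize(a[160:240,290:390],None,fx=4,fy=4,interpolation=cv2.INTER_CUBIC),cv2.resize(a[265:365,190:290],None,fx=3.2,fy=3.2,interpolation=cv2.INTER_CUBIC)])[:,:,::-1])
print(pose()[0]["tcp_pos"])
q=down(.02,np.pi/4)
plan([(np.array([.42,-.15,.29]),down(.02,np.pi/8)),(np.array([.40,-.43,.26]),q),(np.array([.52,-.43,.125]),q)])
E
```

```text
[0.4260447  0.02622553 0.28932173]
[0.09, -4.53, 0.54, 0.45, -4.39, -0.01]
[0.19, -9.02, 0.52, 1.41, -11.34, 0.75]
[0.19, -9.02, 0.52, -1.59, -11.53, 4.12]
```

View pics/s4.png

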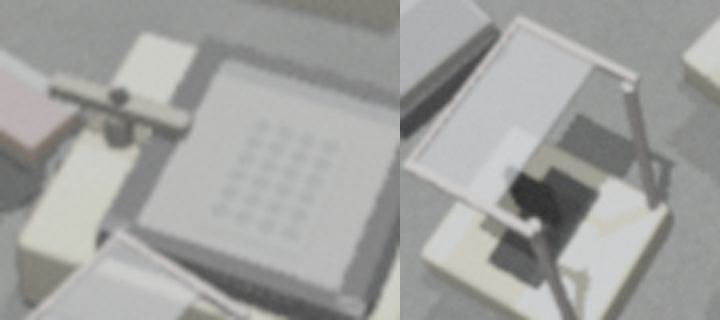

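The turnbutton lies across the shut lid, and the lever on this pod is the flat paddle. Now tilt and travel there.

Emit:
carry_out --moves '[[[0,-1.1,0.1,0.2,-1,0,1],[0,-2.2,0.2,0.4,-2,0,1],[0,-3.3,0.3,0.6,-3,0,1],[0,-4.4,0.4,0.8,-4,0,1],[0,-5.5,0.5,1,-5,0,1],[0,-6.6,0.5,1.2,-6,0.2,1],[0,-7.8,0.5,1.4,-7,0.3,1],[0,-9,0.5,1.4,-8,0.4,1]]]'

```text
t: 7.68
tcp_pos: [0.4079, -0.239, 0.2866]
tool_rot: [0.345, -0.002, 0.938, 0.015]
contact_force: [1.5, 1.0, -0.6]
width: -0.001
```

```bash
python3 - <<'E'
from h import *
print(pose()[0]["tcp_pos"])
q=down(.02,np.pi/4)
plan([(np.array([.40,-.43,.25]),q),(np.array([.43,-.43,.215]),q)])
E
```

```text
[ 0.40787515 -0.23903     0.2866109 ]
[0.18, -0.92, -0.26, 0.71, -4.79, 0.43]
[0.18, -0.92, -0.26, 0.71, -4.83, 1.58]
```

Emit:
carry_out --moves '[[[0,-0.9,-0.2,0.3,-1,0.1,1],[0,-0.9,-0.2,0.5,-2,0.2,1],[0,-0.9,-0.2,0.7,-3,0.4,1],[0,-0.9,-0.2,0.7,-4,0.4,1],[0,-0.9,-0.2,0.7,-4.8,0.4,1],[0,-0.9,-0.2,0.7,-4.8,0.8,1],[0,-0.9,-0.2,0.7,-4.8,1.2,1],[0,-0.9,-0.2,0.7,-4.8,1.2,1]]]'

```text
t: 8.35
tcp_pos: [0.4629, -0.4249, 0.2848]
tool_rot: [0.355, 0.007, 0.935, 0.018]
contact_force: [-0.4, 0.6, -0.1]
width: -0.0
```

```bash
python3 - <<'E'
from h import *
im=imaging.grab_frame("wrist");cv2.imwrite("pics/w5.png",im[:,:,::-1])
s,r=pose();print(s["tcp_pos"],np.round(r.as_matrix(),3).tolist())
def fish(p):
    c=imaging.calibration("wrist");T=c["T"];d=T[:3,:3].T@(np.array(p)-T[:3,3]);K=c["mtx"]
    th=np.arctan2(np.hypot(d[0],d[1]),d[2]);u=d[:2]/np.hypot(d[0],d[1])*th*K[0,0];return u+K[:2,2]
print("tip",fish([.513,-.379,.141]),"hood edge",fish([.4845,-.38,.255]),"TCP",fish(s["tcp_pos"]),"plate base",fish([.513,-.379,.081]))
q=down(.02,np.pi/4)
plan([(np.array([.52,-.43,.125]),q),(np.array([.52,-.345,.125]),q)])
E
```

```text
[ 0.46287499 -0.42501532  0.28317936] [[-0.748, -0.0, 0.663], [0.027, 0.999, 0.031], [-0.663, 0.041, -0.748]]
tip [368.26032977 119.16890191] hood edge [392.69111245 219.74756606] TCP [324.61358043 254.42202224] plate base [360.62887731  78.0737285 ]
[0.19, -0.68, -0.48, 1.55, -0.29, 3.9]
[0.19, -0.68, -0.48, 1.61, 1.84, 3.97]
```

View pics/w5.png

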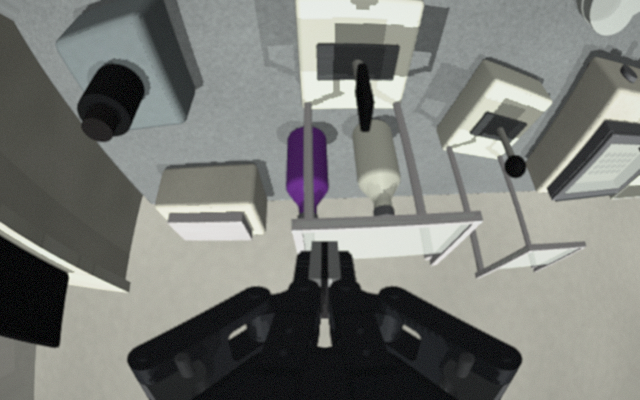

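The paddle is edge-on at (364,100) with its top at (366,128), and the hood's front edge runs (293,220)-(480,213); both are within a few px of prediction. But the tool is higher than commanded, so I let it settle and check.

Emit:
carry_out --moves '[[[0,0,0,0,0,0,1],[0,0,0,0,0,0,1],[0,0,0,0,0,0,1],[0,0,0,0,0,0,1],[0,0,0,0,0,0,1],[0,0,0,0,0,0,1],[0,0,0,0,0,0,1],[0,0,0,0,0,0,1]]]'

```text
t: 9.07
tcp_pos: [0.4625, -0.4235, 0.2863]
tool_rot: [0.356, 0.006, 0.934, 0.018]
contact_force: [-0.7, -0.1, -0.2]
width: -0.003
```

```bash
python3 - <<'E'
from h import *
s,r=pose();print(s["tcp_pos"],s["joints"],np.round(r.as_matrix(),3).tolist())
q=down(.02,np.pi/4)
plan([(np.array([.42,-.43,.225]),q),(np.array([.46,-.43,.185]),q)])
E
```

```text
[ 0.4625097  -0.42349215  0.28634429] [-1.19250864  0.3213491   1.62595617  0.79714963  1.07254669 -3.10450998] [[-0.747, -0.002, 0.665], [0.023, 0.999, 0.029], [-0.664, 0.037, -0.747]]
[0.17, -0.66, -0.44, 1.81, -0.22, 0.43]
[0.17, -0.66, -0.44, 1.73, -0.26, 1.84]
```

Joint 6 is against its limit (-3.10). Rolling the tool by 25° about its own axis frees it and keeps the camera low and to the left.

```bash
cat >> h.py <<'E'
Q=down(.0,np.radians(48))*R.from_euler('z',25,degrees=True)
E
python3 - <<'E'
from h import *
plan([(np.array([.40,-.43,.26]),Q),(np.array([.40,-.43,.23]),Q)])
E
```

```text
[0.03, -1.31, 4.71, 1.6, -0.18, -0.55]
[0.03, -1.31, 4.71, 2.1, -0.21, 0.01]
```

Emit:
carry_out --moves '[[[0,0,1,0.2,0,-0.8,1],[0,-0.3,2.2,0.4,0,-0.8,1],[0,-0.6,3.4,0.8,0,-0.6,1],[0,-1,4.7,1.2,-0.1,-0.5,1],[0,-1.3,4.7,1.6,-0.2,-0.5,1],[0,-1.3,4.7,1.9,-0.2,-0.2,1],[0,-1.3,4.7,2.1,-0.2,0,1],[0,-1.3,4.7,2.1,-0.2,0,1]]]'

```text
t: 9.73
tcp_pos: [0.399, -0.4289, 0.2277]
tool_rot: [0.395, 0.198, 0.892, 0.091]
contact_force: [0.2, -0.9, 0.2]
width: -0.002
```

```bash
python3 - <<'E'
from h import *
s,r=pose();print(s["tcp_pos"],s["joints"],(r.inv()*Q).as_rotvec(degrees=True)/5)
plan([(np.array([.47,-.435,.165]),Q),(np.array([.52,-.435,.122]),Q)])
E
```

```text
[ 0.39904266 -0.42887538  0.22769142] [-1.36808692  0.35267698  1.84381814  1.00779035  1.03624851 -3.08924886] [ 0.04706443 -0.04784513 -0.03790716]
[0.05, -0.05, -0.04, -0.1, -0.14, 2.37]
[0.05, -0.05, -0.04, -0.14, -0.13, 4.01]
```

```bash
cat >> h.py <<'E'
Q=down(-.14,np.radians(48))*R.from_euler('z',33,degrees=True)
E
python3 - <<'E'
from h import *
plan([(np.array([.40,-.435,.225]),Q),(np.array([.46,-.435,.17]),Q),(np.array([.52,-.435,.122]),Q)])
E
```

```text
[1.08, -0.63, 2.64, -0.03, -0.15, 0.06]
[1.08, -0.63, 2.64, -0.03, -0.17, 2.1]
[1.08, -0.63, 2.64, -0.14, -0.13, 4.01]
```

Emit:
carry_out --moves '[[[0.5,-0.3,1.3,0,-0.1,0,1],[1.1,-0.6,2.6,0,-0.15,0.1,1],[1.1,-0.6,2.6,0,-0.15,0.6,1],[1.1,-0.6,2.6,0,-0.15,1.1,1],[1.1,-0.6,2.6,0,-0.15,1.6,1],[1.1,-0.6,2.6,0,-0.15,2.1,1],[1.1,-0.6,2.6,0,-0.15,2.1,1],[1.1,-0.6,2.6,0,-0.15,2.1,1]]]'

```text
t: 10.4
tcp_pos: [0.4612, -0.4343, 0.1721]
tool_rot: [0.397, 0.317, 0.857, 0.086]
contact_force: [-0.6, 0.2, -0.9]
width: -0.0
```

```bash
python3 - <<'E'
from h import *
im=imaging.grab_frame("wrist");cv2.imwrite("pics/w6.png",im[:,:,::-1])
s,r=pose();print(s["tcp_pos"],s["joints"],s["contact_force"],(r.inv()*Q).as_rotvec(degrees=True)/5)
plan([(np.array([.52,-.435,.122]),Q),(np.array([.52,-.335,.122]),Q)])
def fish(p):
    c=imaging.calibration("wrist");T=c["T"];d=T[:3,:3].T@(np.array(p)-T[:3,3]);K=c["mtx"]
    th=np.arctan2(np.hypot(d[0],d[1]),d[2]);u=d[:2]/np.hypot(d[0],d[1])*th*K[0,0];return np.round(u+K[:2,2])
print("paddle top front/back",fish([.492,-.379,.141]),fish([.534,-.379,.141]),"hood L/R",fish([.4845,-.316,.255]),fish([.4845,-.444,.255]),"target",fish([.52,-.435,.122]))
E
```

```text
[ 0.46076056 -0.43480715  0.17266114] [-1.21619661  0.44255972  1.89888053  1.22714987  0.76644095 -3.00378911] [0.5280908  0.0583029  0.08956936] [-0.01885216  0.00580729  0.08754933]
[-0.02, 0.01, 0.09, 0.08, 0.2, 1.94]
[-0.02, 0.01, 0.09, 1.6, 2.16, 1.67]
paddle top front/back [399. 166.] [414. 183.] hood L/R [595. 271.] [389. 387.] target [334. 199.]
```

View pics/w6.png

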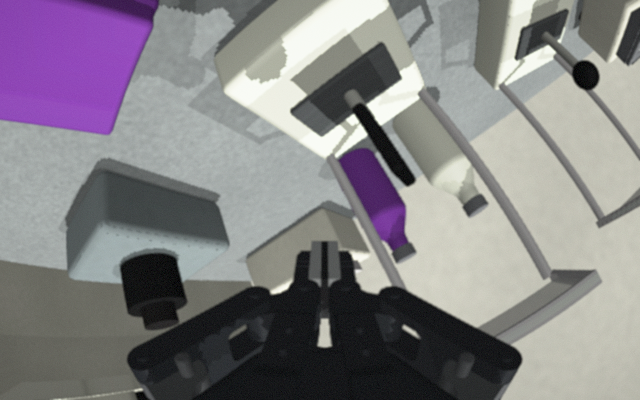

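The paddle's top is seen at about (408,180), matching the prediction (399-414,166-183). The target (334,199) lies clear on its right, and the front hood edge is well above. Go in.

Emit:
carry_out --moves '[[[0,0,0,0,0,0.4,1],[0,0,0,0,0.1,0.8,1],[0,0,0,0,0.2,1.2,1],[0,0,0,0,0.2,1.6,1],[0,0,0,0.1,0.2,1.9,1],[0,0,0,0.1,0.2,1.9,1],[0,0,0,0.1,0.2,1.9,1],[0,0,0,0.1,0.2,1.9,1]]]'

```text
t: 11.12
tcp_pos: [0.5178, -0.4348, 0.1229]
tool_rot: [0.398, 0.318, 0.857, 0.085]
contact_force: [-0.6, 0.8, -0.3]
width: 0.002
```

```bash
python3 - <<'E'
from h import *
s,r=pose();print(s["tcp_pos"],s["joints"],s["contact_force"])
plan([(np.array([.52,y,.122]),Q) for y in (-.41,-.40,-.39,-.38,-.37,-.36,-.35,-.34)])
E
```

```text
[ 0.51778043 -0.43477197  0.12293083] [-1.10498497  0.56937731  1.85440745  1.37708964  0.66958439 -3.09400609] [-0.58546642  0.80403731 -0.33886937]
[-0.03, 0.02, 0.08, 0.37, 0.5, -0.01]
[-0.03, 0.02, 0.08, 0.52, 0.7, -0.04]
[-0.03, 0.02, 0.08, 0.67, 0.89, -0.06]
[-0.03, 0.02, 0.08, 0.83, 1.09, -0.09]
[-0.03, 0.02, 0.08, 0.98, 1.29, -0.12]
[-0.03, 0.02, 0.08, 1.13, 1.48, -0.14]
[-0.03, 0.02, 0.08, 1.28, 1.68, -0.17]
[-0.03, 0.02, 0.08, 1.44, 1.87, -0.2]
```

Emit:
carry_out --moves '[[[0,0,0,0.2,0.25,0,1],[0,0,0,0.37,0.5,0,1],[0,0,0,0.45,0.6,0,1],[0,0,0,0.52,0.7,-0.04,1],[0,0,0,0.6,0.8,-0.05,1],[0,0,0,0.67,0.9,-0.06,1],[0,0,0,0.75,1,-0.08,1],[0,0,0,0.83,1.1,-0.09,1]]]'

```text
t: 11.78
tcp_pos: [0.5237, -0.382, 0.1287]
tool_rot: [0.39, 0.32, 0.859, 0.088]
contact_force: [-0.5, -2.6, -0.7]
width: -0.002
```

Emit:
carry_out --moves '[[[0,0,0,0.05,0.07,0,1],[0,0,0,0.1,0.13,-0.02,1],[0,0,0,0.15,0.2,-0.03,1],[0,0,0,0.2,0.25,-0.03,1],[0,0,0,0.2,0.25,-0.03,1],[0,0,0,0.2,0.25,-0.03,1],[0,0,0,0.2,0.25,-0.03,1],[0,0,0,0.2,0.25,-0.03,1]]]'

```text
t: 12.45
tcp_pos: [0.5246, -0.3701, 0.1306]
tool_rot: [0.389, 0.32, 0.859, 0.088]
contact_force: [-0.8, -2.9, 0.3]
width: -0.002
```

```bash
python3 - <<'E'
from h import *
a=imaging.grab_frame("scene");b=imaging.grab_frame("wrist")
cv2.imwrite("pics/s7.png",np.hstack([cv2.resize(a[250:370,180:290],(440,480),interpolation=cv2.INTER_CUBIC),cv2.resize(b[40:280,240:420],(360,480))])[:,:,::-1])
s,r=pose();print(s["tcp_pos"],s["joints"][5],s["contact_force"],s["t"])
E
```

```text
[ 0.5246304  -0.36996098  0.13061399] -3.1045442617926353 [-0.94366397 -3.9926724   0.17920062] 12.55
```

View pics/s7.png

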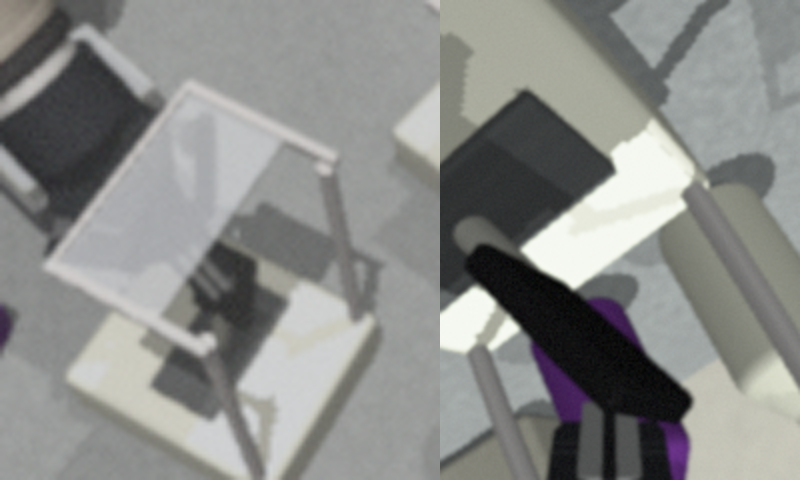

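The paddle is tilting (about 4 N), but the joint-6 limit has let the tip drift up. I'll add roll and go lower before pushing on.

```bash
cat >> h.py <<'E'
Q=down(-.14,np.radians(48))*R.from_euler('z',48,degrees=True)
E
python3 - <<'E'
from h import *
plan([(np.array([.52,-.376,.128]),Q),(np.array([.52,-.376,.116]),Q),(np.array([.52,-.365,.116]),Q),(np.array([.52,-.357,.116]),Q)])
E
```

```text
[-0.08, -0.19, 3.0, 0.0, -0.2, -0.02]
[-0.08, -0.19, 3.0, 0.19, -0.32, 0.18]
[-0.08, -0.19, 3.0, 0.36, -0.11, 0.15]
[-0.08, -0.19, 3.0, 0.48, 0.05, 0.13]
```

Emit:
carry_out --moves '[[[0,0,1,0,-0.2,0,1],[-0.1,-0.2,2,0,-0.2,0,1],[-0.1,-0.2,3,0.1,-0.25,0.1,1],[-0.1,-0.2,3,0.2,-0.3,0.2,1],[-0.1,-0.2,3,0.2,-0.3,0.2,1],[-0.1,-0.2,3,0.28,-0.2,0.17,1],[-0.1,-0.2,3,0.36,-0.1,0.15,1],[-0.1,-0.2,3,0.36,-0.1,0.15,1]]]'

```text
t: 13.22
tcp_pos: [0.5199, -0.3647, 0.1162]
tool_rot: [0.383, 0.429, 0.806, 0.139]
contact_force: [0.9, -6.5, 0.1]
width: -0.002
```

```bash
python3 - <<'E'
from h import *
s,r=pose();print(s["tcp_pos"],s["joints"][5],s["contact_force"],s["t"])
plan([(np.array([.52,y,.117]),Q) for y in (-.365,-.36,-.355,-.35,-.345)])
E
```

```text
[ 0.51989081 -0.36473521  0.11619181] -2.9847891876840476 [ 0.87645891 -6.5099456   0.08886695] 13.2167
[0.01, 0.02, 0.01, -0.02, 0.01, -0.01]
[0.01, 0.02, 0.01, 0.08, 0.08, -0.02]
[0.01, 0.02, 0.01, 0.18, 0.16, -0.04]
[0.01, 0.02, 0.01, 0.28, 0.23, -0.05]
[0.01, 0.02, 0.01, 0.38, 0.31, -0.06]
```

Emit:
carry_out --moves '[[[0,0,0,0.05,0.05,0,1],[0,0,0,0.1,0.1,-0.02,1],[0,0,0,0.14,0.12,-0.03,1],[0,0,0,0.14,0.12,-0.03,1],[0,0,0,0.14,0.12,-0.03,1],[0,0,0,0.14,0.12,-0.03,1],[0,0,0,0.14,0.12,-0.03,1],[0,0,0,0.14,0.12,-0.03,1]]]'

```text
t: 13.88
tcp_pos: [0.5201, -0.3625, 0.1184]
tool_rot: [0.385, 0.43, 0.805, 0.136]
contact_force: [2.9, -17.4, -1.7]
width: 0.001
```

Emit:
carry_out --moves '[[[0,0,0,0,0,0,1],[0,0,0,0,0,0,1],[0,0,0,0,0,0,1],[0,0,0,0,0,0,1],[0,0,0,0,0,0,1],[0,0,0,0,0,0,1],[0,0,0,0,0,0,1],[0,0,0,0,0,0,1]]]'

```text
t: 14.55
tcp_pos: [0.5201, -0.3625, 0.1184]
tool_rot: [0.385, 0.43, 0.805, 0.136]
contact_force: [3.3, -17.5, -1.9]
width: -0.003
```

Emit:
carry_out --moves '[[[0,0,0,0,0,0,1],[0,0,0,0,0,0,1],[0,0,0,0,0,0,1],[0,0,0,0,0,0,1],[0,0,0,0,0,0,1],[0,0,0,0,0,0,1],[0,0,0,0,0,0,1],[0,0,0,0,0,0,1]]]'

```text
t: 15.22
tcp_pos: [0.5201, -0.3625, 0.1184]
tool_rot: [0.385, 0.43, 0.805, 0.136]
contact_force: [2.8, -17.8, -1.9]
width: -0.001
```

```bash
python3 - <<'E'
from h import *
b=imaging.grab_frame("wrist");cv2.imwrite("pics/w8.png",cv2.resize(b[20:290,220:480],None,fx=2,fy=2)[:,:,::-1])
s,r=pose();print(s["tcp_pos"],s["joints"][5],s["contact_force"],s["t"])
def fish(p):
    c=imaging.calibration("wrist");T=c["T"];d=T[:3,:3].T@(np.array(p)-T[:3,3]);K=c["mtx"]
    th=np.arctan2(np.hypot(d[0],d[1]),d[2]);u=d[:2]/np.hypot(d[0],d[1])*th*K[0,0];return np.round(2*(u+K[:2,2]-[220,20]))
for a in (.3,.4,.5): print(a,[fish([x,-.379+(.085*np.sin(a)),.056+.085*np.cos(a)]) for x in (.492,.534)])
plan([(np.array([.52,-.43,.117]),Q)])
E
```

```text
[ 0.52013347 -0.36253958  0.11842179] -2.9962199661716427 [  3.90467951 -17.28169192  -2.32433999] 15.2667
0.3 [array([201., 522.]), array([295., 498.])]
0.4 [array([216., 489.]), array([308., 470.])]
0.5 [array([229., 451.]), array([319., 441.])]
[-0.04, 0.11, 0.0, -1.33, -1.02, 0.21]
```

View pics/w8.png

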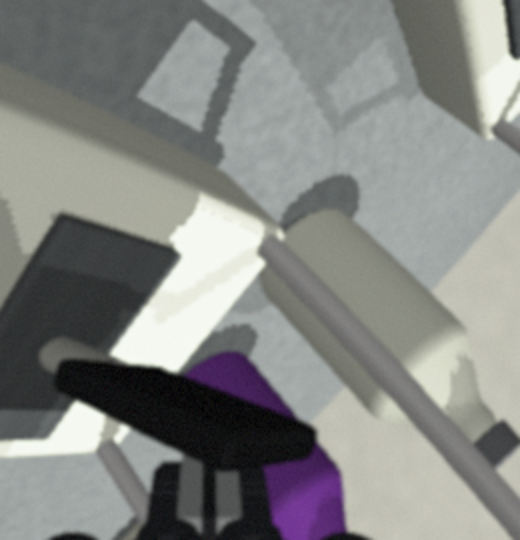

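The paddle's top edge at (225-315,440-460) matches the 0.5 rad prediction, and 17 N shows it is on its stop, held well over a second. Release it gently and withdraw.

Emit:
carry_out --moves '[[[0,0,0,-0.2,-0.15,0.03,1],[0,0,0,-0.4,-0.3,0.06,1],[0,0,0,-0.6,-0.45,0.1,1],[0,0,0,-0.8,-0.6,0.12,1],[0,0,0,-1,-0.75,0.15,1],[0,0,0,-1.2,-0.9,0.2,1],[0,0,0,-1.35,-1.02,0.2,1],[0,0,0,-1.35,-1.02,0.2,1]]]'

```text
t: 15.93
tcp_pos: [0.5202, -0.4269, 0.1154]
tool_rot: [0.383, 0.429, 0.806, 0.139]
contact_force: [0.0, -0.2, 0.2]
width: -0.002
```

Emit:
carry_out --moves '[[[0,0,0,0,0,-0.6,1],[0,0,0,0,0,-1.2,1],[0,0,0,0,0,-1.8,1],[0,0,0,0,0,-2.4,1],[0,0,0,0,0,-3,1],[0,0,0,0,0,-3.5,1],[0,0,0,0,0,-3.5,1],[0,0,0,0,0,-3.5,1]]]'

```text
t: 16.6
tcp_pos: [0.4169, -0.411, 0.2096]
tool_rot: [0.383, 0.429, 0.806, 0.139]
contact_force: [-0.2, 0.6, -0.1]
width: 0.002
```

```bash
python3 - <<'E'
from h import *
a=imaging.grab_frame("scene")
cv2.imwrite("pics/s9.png",cv2.resize(a[100:380,160:430],None,fx=2.1,fy=2.1,interpolation=cv2.INTER_CUBIC)[:,:,::-1])
t=imaging.grab_frame("top");o=cv2.imread("pics/top0.png")[:,:,::-1]
d=cv2.absdiff(t,o).max(2);_,m=cv2.threshold(cv2.medianBlur(d,5),40,255,0)
n,_,st,_=cv2.connectedComponentsWithStats(m);print([x.tolist() for x in st[1:] if x[4]>15])
s,r=pose();print(s["tcp_pos"],s["contact_force"],s["t"])
E
```

```text
[[254, 152, 67, 47, 1013], [259, 154, 7, 16, 62], [266, 198, 52, 10, 180], [283, 214, 17, 5, 55], [287, 222, 9, 10, 46], [430, 235, 42, 78, 1512], [284, 241, 148, 146, 6051], [137, 268, 183, 132, 5798], [445, 315, 17, 12, 70], [183, 339, 18, 18, 97], [327, 365, 21, 19, 97], [314, 375, 8, 8, 33], [385, 383, 14, 5, 39]]
[ 0.41747536 -0.41041464  0.20844519] [-0.0789421   0.00545913 -0.30310958] 16.7
```

The viewer limit is reached, so the last check is numeric: scene difference against the start.

```bash
python3 - <<'E'
from h import *
o=cv2.imread("pics/scene0.png")[:,:,::-1];a=imaging.grab_frame("scene")
d=cv2.medianBlur(cv2.absdiff(a,o).max(2),3)
for n,(x0,x1,y0,y1) in dict(paddle=(220,245,312,345),ball=(302,328,258,292),wash=(285,322,325,372),media=(295,322,105,155),flask=(270,318,168,202),dishes=(245,280,216,246),tipbox=(168,222,255,307),rack=(338,398,122,162)).items():
    p=d[y0:y1,x0:x1];print(n,"changed share",round((p>40).mean(),3),"max",p.max())
p=o[312:345,220:245].max(2)<50;q=a[312:345,220:245].max(2)<50
print("paddle dark centroid then/now",[np.round(np.argwhere(m).mean(0),1) for m in(p,q)],p.sum(),q.sum())
E
```

```text
paddle changed share 0.0 max 9
ball changed share 0.0 max 9
wash changed share 0.0 max 10
media changed share 0.094 max 54
flask changed share 0.044 max 99
dishes changed share 0.0 max 9
tipbox changed share 0.179 max 142
rack changed share 0.04 max 88
paddle dark centroid then/now [array([15.2, 12. ]), array([nan, nan])] 4 0<stdin>:7: RuntimeWarning: Mean of empty slice.
  ret = um.true_divide(
```

Both levers look exactly as at the start. The other changes fit the arm, its shadow, the lid and the bar. Hand in.

```bash
python3 -c "
from workcell import order;print(order.job_done())"
```

```text
the job is handed in; nothing more can be done
None
```

I shut the lid, turned the turnbutton across it, and held the paddle fully left for over 1.4 s before letting it spring back. I handed the job in at about 17 s of the 67 s allowed.

**Checks that passed**
- **Lid:** it was pressed onto its stop at a height of 0.1196 m. The fingers briefly pressed with about 44 N there. I took the 40 N limit to cover only the arm and gripper body.
- **Turnbutton:** it met its stop at 20 N, and a picture showed it lying across the shut lid.
- **Paddle:** the force was 17 N at the stop, and the wrist picture matched a tilt of 0.5 rad.
- **After release:** both levers, the wash bottle and the dishes showed no change from the start in the scene camera.

**Less certain**
- **Joint 6 limit:** it reached -3.10 (limit -3.11) on the approach to the paddle. The tool tip drifted up during the first push, so I rolled the tool and went lower before the hold.
- **Last picture:** it could not be viewed because the 12-picture limit was used up, so the final check compared images by numbers only.
- **Other things on the bench:** parts of the image near the tip box, media bottle, flask and tube rack differ from the start. I put this down to the arm, its shadow, the bar and the lid, but could not confirm it by eye. The robot's planned path stayed clear of all of them.

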